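# Pump a bar clamp up to a glued lunchbox tier and hold the squeeze

### The arm

A 6-joint arm with a two-finger parallel gripper is mounted at the origin on the work surface. World frame = base frame: x ahead of the robot, y to its left, z up, the work surface at z = 0. Lengths are in m, angles in rad, forces in N, time in s.
With the tool pointing down it reaches from about 0.4 to 0.825 m from the base axis. Payload 7 kg.
Tool frame: the origin (TCP) lies midway between the tips of the shut fingers; the grasp point (between the pads) lies 19 mm behind it; z points along the fingers, y is the direction in which the jaws open and shut (so a half turn about z gives the same grasp; the last joint's range is limited). The gripper opens to 88 mm and grips with 3 to 60 N. Pads are 19 mm wide; open, the fingers measure 130 mm over their backs; the gripper's body (78 mm by 193 mm) begins 47 mm behind the grasp point.
Start: joints at [1.617, 0.359, 0.012, 0, -1.224, -0.288], TCP at [0.162, 0.655, 0.227] pointing down, gripper open.
Joint ranges: [-3.07, 3.07], [-1.43, 2.12], [-1.02, 1.25], [-3.03, 1.67], [-3.05, -0], [-3.03, 3.03]. Speed limits (rad/s): [2.39, 2.39, 3.01, 3.14, 3.14, 3.14].

### API

Orientations are given as [roll, pitch, yaw] about the fixed x, y, z axes, in that order (R = Rz(yaw) Ry(pitch) Rx(roll)).
In Python, from station import get_state, grab_frame, camera_info, job_done gives the robot as it stands. The module is installed in compiled form; this text tells all that it offers.
- The arm moves only by the shell command python3 -m inch 'ROWS' [FORCE]. ROWS is JSON, a list that holds one entry, the list of rows, each a list of 7 numbers: the shift along the tool's x, y, z normalised to -1 to 1, where 1 is 50 cm, then the turn, a rotation vector about the tool's x, y, z normalised to -1 to 1, where 1 is 180 degrees, then the closure, from 0 (fully open) to 1 (shut). A call has 1 to 20 rows; each row shifts and turns the commanded pose from where the row before left it, along the tool's axes as they then stand; what a row does not reach is not made up. A row lasts 1/10 s, in which the tool goes at most 50 mm and 8.59 degrees, less where a joint would pass 70% of its speed; a pose out of reach is approached as far as the arm can. A call with a number of a shift or a turn outside -1 to 1 is refused whole. A call with a gripper value outside its range is refused whole. The fingers move at their own pace and stop on an object; FORCE is the grip in N (left out, the last holds). Time passes only in rows, so rows that do not move let the fingers close. It gives the time, the measured TCP pose, the force and the opening at its end, in the units of the state.
- get_state(): the state, without advancing time (a new reading comes with each control period).
- grab_frame(name): name is "side" or "top"; returns the picture (420x560x3 uint8, blue, green, red); there is no depth.
- camera_info(name): a dict with "vertical_fov" (degrees; the focal length in pixels is half the picture's height over the tangent of half this angle, whatever the lens; pixels are square), "cx", "cy" (the principal point, pixels), "k1" (the pictures are not rectified: a ray, as slopes to the right and down, at radius r is drawn at 1 + k1 r^2 times it, then the intrinsics apply), "R" (3x3) and "t" (3): a world point X has camera coordinates R X + t. Camera axes: x right, y down, z forward; pixel columns grow to the right and rows downward; lengths in m; the calibration is good to about 2 mm. A picture is of the moment at which its call begins. camera_info takes no time and is no camera call.
- job_done(): hands the job in, once; it reports no verdict.
The state is a dict: "t": time; "q": joint angles; "qd": joint speeds; "joint_efforts": joint torques, N m; "eef_pos": TCP position; "ee_rot": TCP orientation; "force": force on the tool from outside, world axes, zero at the start; "moment": the same for the moment, N m; "width": finger opening in m.
Only numpy, scipy, OpenCV 4.12 (cv2) and the standard library are available. Lean on these libraries where they do the work, as an engineer would, in place of code of your own. Each camera call takes 0.05 s, during which the arm holds its last target.

### The job

The box-shaped lunchbox tier has just been glued and lies between the jaws of one of the two bar clamps (the round tier in the other clamp is finished: leave that clamp and tier alone, and everything else on the counter). Squeeze that clamp's trigger towards its handle and let it spring back, again and again, until the moving jaw's sprung pad meets the tier and holds it against the fixed jaw with the pad pressed in about half-way; never squeeze the pad nearly fully in, as that would crush the tier, and do not push the jaw or the tier by hand. Finish still holding: the gripper keeps trigger and handle squeezed between its fingers.

Things in the scene. Friction and masses are not known exactly. Their poses are not given: they have to be found in the camera images.
- clamp_1: One of two identical bench-top bar clamps fixed to the counter; aluminium rails 400 x 100 mm, tops at z 34 mm. Origin: on the counter under the front face of its upright handle; x runs along the bar from handle to jaws, z up. In this frame (mm): fixed jaw plate, face at x 90, top z 90; beyond it the moving jaw, drawn towards the handle (-x), with a sprung pad facing the fixed jaw.
- handle_1: Fixed upright black handle of clamp_1, 26 mm wide. In the clamp's frame (mm) x -20 to 0, top at z 168; clear all round from z 75 up. Origin: on its axis (x -10), 58 mm above the counter; axes as the clamp.
- trigger_rest_1 (a point): Where the front of the trigger of clamp_1 is at rest: x 42 mm, z 145 mm in the clamp's frame (stays there when the trigger moves). The trigger is an upright grey plate in front of the handle, 12 mm thick (x 30 to 42 at rest), 26 wide, top at z 165.
- trigger_1 (a joint): Trigger of clamp_1, slides along -x to the handle: 0 at rest, 0.022 m at its stop; a spring (2 to 4 N) returns it. A ratchet (pitch 6.5 mm) makes the jaw follow one to one when squeezed, after up to 8 mm of idle travel, and stay (to within 1 or 2 mm) when the trigger returns. Moving the jaw takes about 11 N of squeeze, plus the pad's force.
- fixed_jaw_1: Fixed jaw plate of clamp_1, 16 x 78 x 56 mm, standing on the rails. Origin under its centre, 8 mm behind its face, at the rail tops.
- jaw_1 (a joint): Moving jaw of clamp_1: 0 fully open, grows (m) as it closes, moving along the clamp's -x, up to 0.075. Held by about 8 N of friction wherever it is.
- pad_1 (a joint): Sprung rubber pad on the moving jaw of clamp_1: 0 fully out, 0.016 m pressed fully in (towards the jaw). About 1 N at 0 and 0.5 N more for each mm.
- pad_face_1 (a point): Centre of the face of the sprung pad of clamp_1, 66 mm above the counter; axes as the clamp. With jaw and pad at 0 it lies 234 mm from the clamp's origin along its x.
- clamp_2: One of two identical bench-top bar clamps fixed to the counter; aluminium rails 400 x 100 mm, tops at z 34 mm. Origin: on the counter under the front face of its upright handle; x runs along the bar from handle to jaws, z up. In this frame (mm): fixed jaw plate, face at x 90, top z 90; beyond it the moving jaw, drawn towards the handle (-x), with a sprung pad facing the fixed jaw.
- handle_2: Fixed upright black handle of clamp_2, 26 mm wide. In the clamp's frame (mm) x -20 to 0, top at z 168; clear all round from z 75 up. Origin: on its axis (x -10), 58 mm above the counter; axes as the clamp.
- trigger_rest_2 (a point): Where the front of the trigger of clamp_2 is at rest: x 42 mm, z 145 mm in the clamp's frame (stays there when the trigger moves). The trigger is an upright grey plate in front of the handle, 12 mm thick (x 30 to 42 at rest), 26 wide, top at z 165.
- trigger_2 (a joint): Trigger of clamp_2, slides along -x to the handle: 0 at rest, 0.022 m at its stop; a spring (2 to 4 N) returns it. A ratchet (pitch 6.5 mm) makes the jaw follow one to one when squeezed, after up to 8 mm of idle travel, and stay (to within 1 or 2 mm) when the trigger returns. Moving the jaw takes about 11 N of squeeze, plus the pad's force.
- fixed_jaw_2: Fixed jaw plate of clamp_2, 16 x 78 x 56 mm, standing on the rails. Origin under its centre, 8 mm behind its face, at the rail tops.
- jaw_2 (a joint): Moving jaw of clamp_2: 0 fully open, grows (m) as it closes, moving along the clamp's -x, up to 0.075. Held by about 8 N of friction wherever it is.
- pad_2 (a joint): Sprung rubber pad on the moving jaw of clamp_2: 0 fully out, 0.016 m pressed fully in (towards the jaw). About 1 N at 0 and 0.5 N more for each mm.
- pad_face_2 (a point): Centre of the face of the sprung pad of clamp_2, 66 mm above the counter; axes as the clamp. With jaw and pad at 0 it lies 234 mm from the clamp's origin along its x.
- box_tier_center (a point): Centre (half-way up) of the box-shaped green lunchbox tier that is to be clamped: rectangular, 100 mm along its x, 80 wide, 60 high, closed lid, 0.15 kg. It lies on the rails between the jaws of one of the clamps, its x along that clamp's bar, within about 7 mm of the fixed jaw, loose.
- round_tier_center (a point): Centre (half-way up) of the round green lunchbox tier, 100 mm across, 60 high, lying between the jaws of the other clamp.
- stack: Bystander: three closed rectangular green tiers stacked, 100 x 80 x 174 mm, on the counter. Origin at the centre of its underside.
- bowl: Bystander: small white ceramic bowl with a blue rim, 100 mm across, 47 high, between the clamps. Origin under its centre.
- spoon: Bystander: wooden spoon 220 mm long lying on the counter, along its x.
- fork: Bystander: steel fork 180 mm long lying flat, along its x.
- bottle: Bystander: closed steel sipper bottle, 68 mm across, 210 high. Origin under its centre.
Not all that is in view belongs to the job. What is shaped like the part that bears box_tier_center but black is not meant.

How it is judged:
On the way, in this order (a step that is already met when the one before it is completed fails the run):
1. the first squeezes have drawn the moving jaw in by 8 mm or more (distance of pad_face_1 from where it was at the start of the episode above 0.008 m and contact force between pad_1 and box_tier below 0.5 N), for 0.05 s.
2. the pad touches the box-shaped tier (contact force between pad_1 and box_tier above 1 N), for 0.1 s.
At the end, for the whole second after the job is handed in: The box-shaped tier is pressed between the fixed jaw (gap under about 2.5 mm) and the pad of its clamp, flat and at rest, the pad pressed in 4 to 12 mm of its 16 mm; the fingers press on both the trigger and the handle of that clamp (over 1 N on each), still squeezing (value of joint pad_1 between 0.004 and 0.012 m and contact force between pad_1 and box_tier between 1.5 and 12 N and contact force between fixed_jaw_1 and box_tier above 0.3 N and x of box_tier_center in the frame of clamp_1 below 0.1425 m and contact force between the fingers and trigger_1 above 1 N and contact force between the fingers and handle_1 above 1 N and linear speed of box_tier below 0.01 m/s and angle between box_tier_center's own z axis and vertical below 0.15 rad); the arm keeps its last pose, push and grip.
It fails at once if the pad is squeezed nearly fully in (over 14.5 mm) or presses the tier with over 16 N (value of joint pad_1 above 0.0145 m or contact force between pad_1 and box_tier above 16 N).
It fails at once if the robot pushes the moving jaw or the tier itself (contact force between any of the arm, the fingers and jaw_1 above 2 N or contact force between any of the arm, the fingers and box_tier above 2 N).
It fails at once if the other clamp is worked: its trigger squeezed over 5 mm, its jaw moved over 4 mm, or its round tier moved over 10 mm (value of joint trigger_2 above 0.005 m or distance of pad_face_2 from where it was at the start of the episode above 0.004 m or distance of round_tier_center from where it was at the start of the episode above 0.01 m).
It fails at once if a bystander is moved by more than 20 mm (distance of any of stack, bowl, spoon, fork, bottle from where it was at the start of the episode above 0.02 m).
It also fails if it takes over 51 s, if anything falls off the work surface, if the arm or the gripper's body presses on something with over 40 N, if the wrist force passes 120 N, or if a joint passes its speed limit or range.

## Working session

There is one attempt and no reset: what is moved stays moved. The work goes in short steps, Python scripts to look and compute and a shell command to move; the robot and the scene stay as the last step left them, time stands still between calls to the robot, and variables do not carry over. Pictures are saved under pics/ and viewed, and the job is handed in when it is done.

```bash
mkdir -p pics; ls; python3 - <<'E'
from station import *
import cv2,numpy as np
s=get_state(); print({k:np.round(v,3).tolist() for k,v in s.items()})
for n in("side","top"):
    cv2.imwrite(f"pics/{n}0.png",grab_frame(n)); print(n,camera_info(n))
E
```

```text
pics
{'t': 0.0, 'q': [1.617, 0.359, 0.011, -0.0, -1.224, -0.288], 'qd': [-0.0, -0.002, 0.0, 0.0, 0.001, -0.001], 'joint_efforts': [0.001, -58.272, 29.305, 6.997, 0.007, -0.0], 'eef_pos': [0.162, 0.655, 0.226], 'ee_rot': [3.14, -0.0, -0.242], 'force': [-0.283, -0.248, -0.763], 'moment': [0.006, -0.013, 0.004], 'width': 0.087}
side {'vertical_fov': 56.856231162593716, 'cx': 281.22461914289846, 'cy': 207.85371440336928, 'k1': -0.00873183193004856, 'R': array([[-0.97750545, -0.21031445,  0.01584048],
       [-0.14580894,  0.61960577, -0.77125122],
       [ 0.15239043, -0.75621196, -0.63633375]]), 't': array([0.52635821, 0.14622509, 1.05403396])}
top {'vertical_fov': 49.82011809930122, 'cx': 274.47365763575164, 'cy': 212.35196619959936, 'k1': 0.05312538346539312, 'R': array([[-0.00462943, -0.99990353, -0.01309589],
       [-0.98599303,  0.00674767, -0.16664999],
       [ 0.16672228,  0.01214096, -0.98592915]]), 't': array([0.01045023, 0.55561525, 1.41542624])}
```

View pics/side0.png

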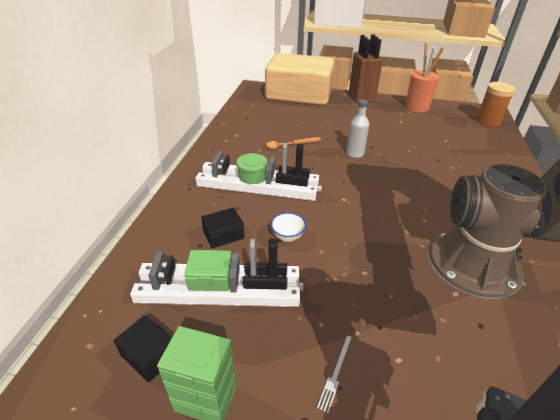

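View pics/top0.png

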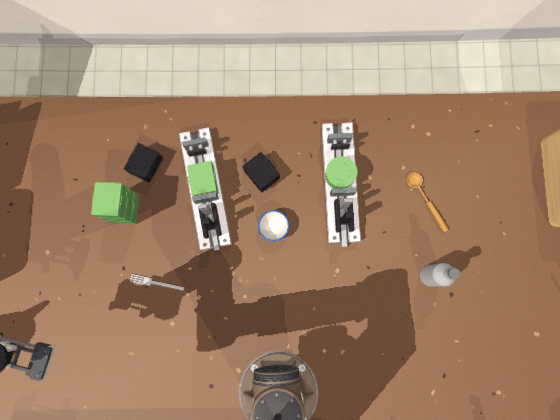

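Candidates for the tier (top view): green box at (202,180) between jaws; round green (341,171) in the other clamp; green stack (110,202); black boxes (262,172) and (143,162). By the description I choose the green box at (202,180), which is also at (209,270) in the side view. I'll check that in close crops.

```bash
python3 - <<'E'
import cv2,numpy as np
a=cv2.imread("pics/top0.png");b=cv2.imread("pics/side0.png")
cv2.imwrite("pics/ct.png",cv2.resize(a[120:260,160:250],None,fx=4.2,fy=4.2,interpolation=cv2.INTER_CUBIC))
cv2.imwrite("pics/cs.png",cv2.resize(b[225:315,125:310],None,fx=4,fy=4,interpolation=cv2.INTER_CUBIC))
E
```

```text
(no output)
```

View pics/ct.png

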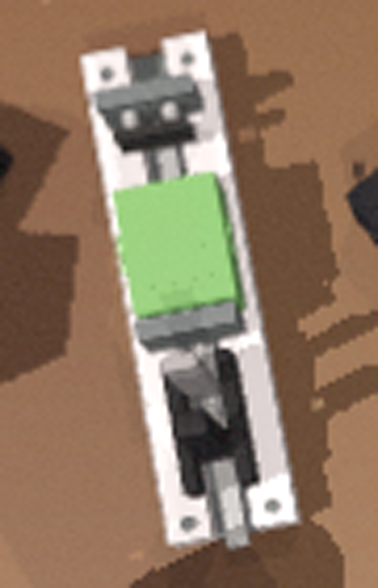

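View pics/cs.png

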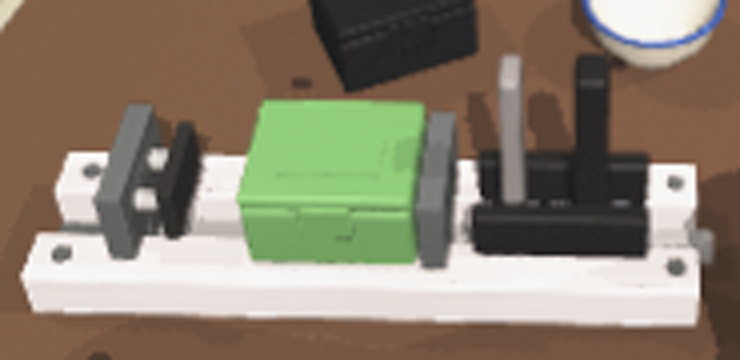

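The crops confirm it: the green lidded box lies between jaws, with the grey trigger at about crop (195,370) and the black handle just beyond it. I'll measure the rail outline, tier, trigger top and handle top.

```bash
cat > h.py <<'E'
import cv2,numpy as np
from station import camera_info
def ray(n,u,v):
    c=camera_info(n);R,t=np.array(c["R"]),np.array(c["t"])
    f=210/np.tan(np.radians(c["vertical_fov"]/2))
    d=np.array([(u-c["cx"])/f,(v-c["cy"])/f]);s=d.copy()
    for _ in range(20): s=d/(1+c["k1"]*(s@s))
    return -R.T@t, R.T@np.array([s[0],s[1],1])
def on(n,u,v,z):
    o,d=ray(n,u,v); return o+d*(z-o[2])/d[2]
def proj(n,X):
    c=camera_info(n);p=np.array(c["R"])@X+c["t"];f=210/np.tan(np.radians(c["vertical_fov"]/2))
    s=p[:2]/p[2];s=s*(1+c["k1"]*(s@s));return s*f+[c["cx"],c["cy"]]
def tri(a,b):
    (o1,d1),(o2,d2)=ray("top",*a),ray("side",*b)
    k=np.linalg.lstsq(np.c_[d1,-d2],o2-o1,rcond=None)[0]
    p,q=o1+k[0]*d1,o2+k[1]*d2; return (p+q)/2,np.linalg.norm(p-q)
E
python3 - <<'E'
from h import *
a=cv2.imread("pics/top0.png");b=cv2.imread("pics/side0.png")
hs=cv2.cvtColor(a,cv2.COLOR_BGR2HSV)
m=cv2.inRange(hs,(0,0,150),(180,50,255)); m[:100]=0; m[:,:160]=0;m[:,250:]=0; m[260:]=0
ys,xs=np.nonzero(m)
P=np.array([on("top",x,y,.034)[:2] for x,y in zip(xs,ys)],np.float32)
r=cv2.minAreaRect(P*1000); print("rails",r, cv2.boxPoints(r).round(1).tolist())
g=cv2.inRange(hs,(40,80,175),(80,255,255)); 
n,l,st,c=cv2.connectedComponentsWithStats(g); print(st.tolist(),c)
for i in range(1,n):
  if st[i,4]>200:
    ys,xs=np.nonzero(l==i)
    P=np.array([on("top",x,y,.094)[:2] for x,y in zip(xs,ys)],np.float32)
    print(cv2.minAreaRect(P*1000))
C=lambda n:-np.array(camera_info(n)["R"]).T@camera_info(n)["t"]
print(C("top"),C("side"))
cv2.imwrite("pics/ct2.png",cv2.resize(a[185:255,185:240],None,fx=8,fy=8,interpolation=cv2.INTER_CUBIC))
cv2.imwrite("pics/cs2.png",cv2.resize(b[230:300,225:310],None,fx=8,fy=8,interpolation=cv2.INTER_CUBIC))
E
```

```text
rails ((639.6975708007812, 238.38604736328125), (411.85125732421875, 102.32405090332031), 11.255330085754395) [[427.70001220703125, 248.39999389648438], [447.70001220703125, 148.0], [851.5999755859375, 228.39999389648438], [831.7000122070312, 328.79998779296875]]
[[0, 0, 560, 420, 232868], [326, 157, 31, 30, 734], [187, 161, 29, 34, 730], [214, 174, 1, 1, 1], [91, 182, 30, 34, 866], [120, 204, 1, 1, 1]] [[280.19876926 209.76014309]
 [341.08038147 171.59673025]
 [201.01232877 177.64794521]
 [214.         174.        ]
 [105.82794457 198.5704388 ]
 [120.         204.        ]]
((677.5767211914062, -204.45791625976562), (94.63809204101562, 94.7254867553711), 88.7092514038086)Traceback (most recent call last):
  File "<stdin>", line 13, in <module>
  File "h.py", line 10, in on
    o,d=ray(n,u,v); return o+d*(z-o[2])/d[2]
        ~~~^^^^^^^
  File "h.py", line 4, in ray
    c=camera_info(n);R,t=np.array(c["R"]),np.array(c["t"])
ValueError: time passes only in moves, steps and waits
```

`camera_info` seems to have a cap on calls, so I'll cache it.

```bash
sed -i 's/^from station import camera_info/import station,functools\ncamera_info=functools.lru_cache(None)(station.camera_info)/' h.py
python3 - <<'E'
from h import *
a=cv2.imread("pics/top0.png");b=cv2.imread("pics/side0.png")
hs=cv2.cvtColor(a,cv2.COLOR_BGR2HSV)
g=cv2.inRange(hs,(40,80,175),(80,255,255)); 
n,l,st,c=cv2.connectedComponentsWithStats(g)
ys,xs=np.nonzero(l==2)
P=np.array([on("top",x,y,.094)[:2] for x,y in zip(xs,ys)],np.float32)
print(cv2.minAreaRect(P*1000))
C=lambda n:-np.array(camera_info(n)["R"]).T@camera_info(n)["t"]
print(C("top"),C("side"))
cv2.imwrite("pics/ct2.png",cv2.resize(a[185:255,185:240],None,fx=8,fy=8,interpolation=cv2.INTER_CUBIC))
cv2.imwrite("pics/cs2.png",cv2.resize(b[230:300,225:310],None,fx=8,fy=8,interpolation=cv2.INTER_CUBIC))
E
```

```text
((661.0993041992188, 239.83912658691406), (97.49893951416016, 78.55603790283203), 11.231549263000488)
[ 0.31189806 -0.01048453  1.48824011] [0.37521426 0.81717191 0.77515589]
```

View pics/ct2.png

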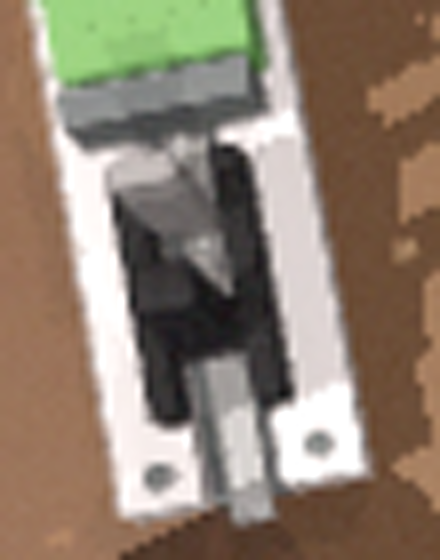

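View pics/cs2.png

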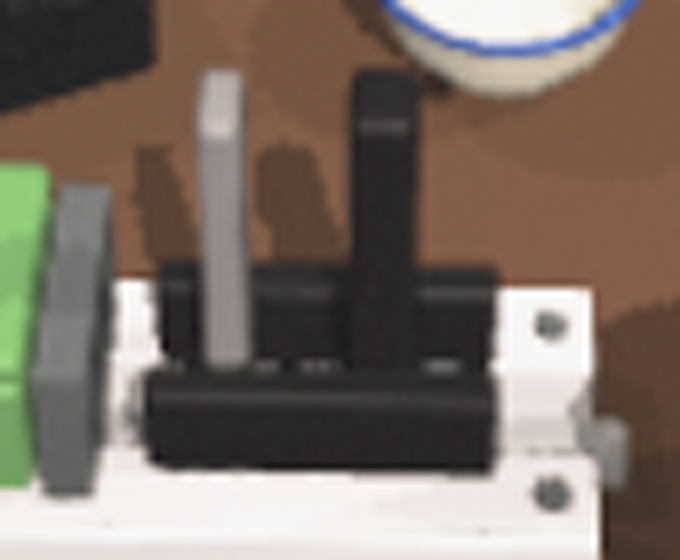

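```bash
python3 - <<'E'
from h import *
q=lambda u,v:((u+.5)/8-.5+225,(v+.5)/8-.5+230)
th=np.radians(11.24);ex=np.array([np.cos(th),np.sin(th)]);ey=np.array([-ex[1],ex[0]])
T=on("side",*q(222,103),.165);H=on("side",*q(385,101),.168)
print(T,H,"dx",(T-H)[:2]@ex,"dy",(T-H)[:2]@ey)
for nm,u,v,z in(("Tl",204,103,.165),("Tr",241,103,.165),("Hl",356,101,.168),("Hr",413,101,.168),("Tback",225,72,.165),("Tfront",219,135,.165),("Hback",387,75,.168),("Hfront",383,128,.168)):
    p=on("side",*q(u,v),z)[:2]; print(nm,(p-H[:2])@ex,(p-H[:2])@ey)
qt=lambda u,v:((u+.5)/8-.5+185,(v+.5)/8-.5+185)
for nm,u,v,z in(("jawtop far l",65,92,.09),("jaw far r",248,62,.09),("jaw near l",72,128,.09),("jaw near r",256,98,.09),("trig top far l",107,178,.165),("trig far r?",208,150,.165)):
    p=on("top",*qt(u,v),z)[:2]; print(nm,p,(p-H[:2])@ex,(p-H[:2])@ey)
for p in((851.6,228.4),(831.7,328.8),(661.1,239.8),(640,238.4)):
    p=np.array(p)/1000;print((p-H[:2])@ex,(p-H[:2])@ey)
E
```

```text
[0.55857846 0.22514689 0.165     ] [0.51387848 0.21708317 0.168     ] dx 0.04541437919071511 dy -0.0008038255508682647
Tl 0.050415784563353085 -0.0006438735949650802
Tr 0.04013381559198544 -0.0009726356666195132
Hl 0.008041149902292623 0.0002564263836565501
Hr -0.007767001787910444 -0.0002475273208368811
Tback 0.045475577681534415 -0.013181873051149833
Tfront 0.04532610214964056 0.011692589683716777
Hback -0.00022193028895665855 -0.010347283812632314
Hfront 0.00020508672119583533 0.01054578825521058
jawtop far l [0.60227063 0.26473646] 0.09598527220794435 0.029509945696645477
jaw far r [0.61388491 0.19273759] 0.09334281946607781 -0.04337178771416135
jaw near l [0.58777722 0.26161989] 0.08116237522915395 0.029278190674764077
jaw near r [0.59934731 0.18934008] 0.07842182171704958 -0.043870474527541906
trig top far l [0.55394009 0.23354322] 0.04250158610008538 0.008335559657980786
trig far r? [0.56428737 0.19617982] 0.04536754938949802 -0.0303280640560193
0.33344965889441586 -0.054728623341908034
0.333501236150993 0.04762452677955434
0.1488256575512772 -0.006415187032235887
0.1278574832060141 -0.003675540225318897
```

The checks agree: the trigger-to-handle spacing is 45.4 mm against the nominal 46, the trigger is 25 mm wide against 26, and the tier is 97 x 79 mm. The clamp axis is at 11.2°. I want the tool at about (0.533, 0.218) with yaw -1.375, so I'll go above that point first.

```bash
python3 -m inch '[[[0.062,0.0447,-0.004,0,0,0,0],[0.062,0.0447,-0.004,0,0,0,0],[0.062,0.0447,-0.004,0,0,0,0],[0.062,0.0447,-0.004,0,0,0,0],[0.062,0.0447,-0.004,0,0,0,0],[0.062,0.0447,-0.004,0,0,0,0],[0.062,0.0447,-0.004,0,0,0,0],[0.062,0.0447,-0.004,0,0,0,0],[0.062,0.0447,-0.004,0,0,0,0],[0.062,0.0447,-0.004,0,0,0,0],[0.062,0.0447,-0.004,0,0,0,0],[0.062,0.0447,-0.004,0,0,0,0],[0.062,0.0447,-0.004,0,0,0,0],[0.062,0.0447,-0.004,0,0,0,0],[0.062,0.0447,-0.004,0,0,0,0]]]' && python3 -m inch '[[[0,0,0,0,0,0.0451,0],[0,0,0,0,0,0.0451,0],[0,0,0,0,0,0.0451,0],[0,0,0,0,0,0.0451,0],[0,0,0,0,0,0.0451,0],[0,0,0,0,0,0.0451,0],[0,0,0,0,0,0.0451,0],[0,0,0,0,0,0.0451,0],[0,0,0,0,0,0,0],[0,0,0,0,0,0,0]]]'
```

```text
t: 1.6
eef_pos: [0.5335, 0.217, 0.2564]
ee_rot: [3.141, 0.0, -0.242]
force: [-0.1, 1.4, -0.3]
width: 0.0875
t: 2.6
eef_pos: [0.5327, 0.2184, 0.2563]
ee_rot: [3.141, -0.0, -1.371]
force: [0.3, 0.1, -0.6]
width: 0.0875
```

```bash
python3 - <<'E'
from h import *
from station import grab_frame
b=grab_frame("side");cv2.imwrite("pics/side1.png",b)
cv2.imwrite("pics/cs3.png",cv2.resize(b[120:310,125:325],None,fx=3,fy=3,interpolation=cv2.INTER_CUBIC))
for p in((.533,.218,.256),(.533,.218,.118)): print(proj("side",np.array(p)))
E
```

```text
[263.71613537 210.80465769]
[264.48852322 256.62396749]
```

View pics/cs3.png

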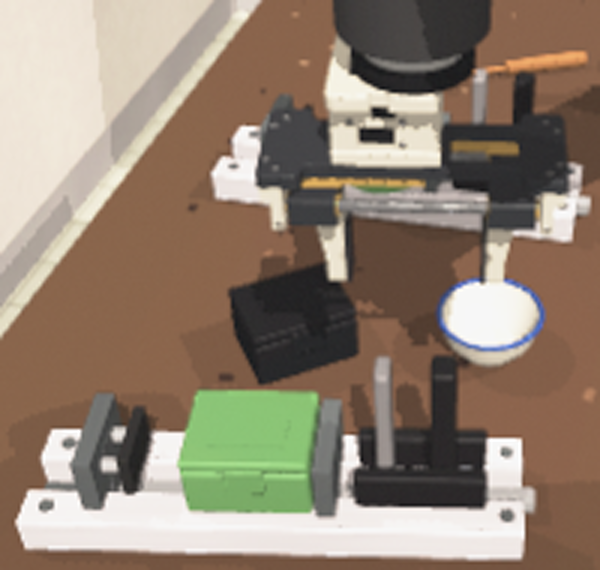

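The fingers, with tips at crop x 338 and 495, straddle the trigger (383) and handle (445), centred on them. I'll descend in two parts.

```bash
python3 -m inch '[[[0,0,0.035,0,0,0,0],[0,0,0.035,0,0,0,0],[0,0,0.035,0,0,0,0],[0,0,0.035,0,0,0,0],[0,0,0.03,0,0,0,0],[0,0,0.03,0,0,0,0]]]' 10 && python3 -m inch '[[[0,0,0.026,0,0,0,0],[0,0,0.026,0,0,0,0],[0,0,0.026,0,0,0,0],[0,0,0,0,0,0,0]]]'; python3 - <<'E'
from h import *
from station import grab_frame
b=grab_frame("side");cv2.imwrite("pics/side2.png",b)
cv2.imwrite("pics/cs4.png",cv2.resize(b[170:310,125:325],None,fx=4,fy=4,interpolation=cv2.INTER_CUBIC))
E
```

```text
t: 3.25
eef_pos: [0.5328, 0.2184, 0.1559]
ee_rot: [3.141, -0.0, -1.372]
force: [0.6, -0.1, 0.7]
width: 0.0876
t: 3.65
eef_pos: [0.5319, 0.2178, 0.1155]
ee_rot: [3.139, -0.001, -1.375]
force: [-0.5, -0.2, -1.1]
width: 0.0875
```

View pics/cs4.png

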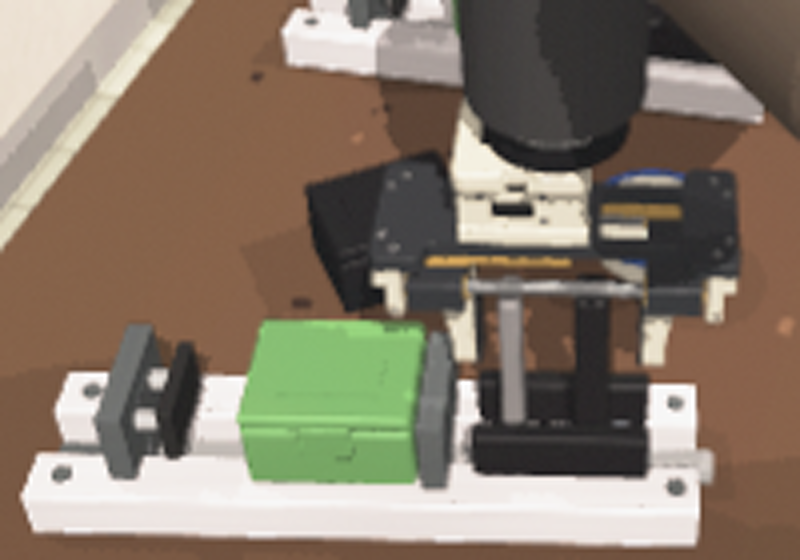

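The fingers straddle the trigger and handle without touching. The trigger-side gap is about 11–13 mm and the handle-side gap about 15–17 mm. I'll re-centre by 2 mm and close until just about touching.

```bash
python3 -m inch '[[[0,-0.004,0,0,0,0,0.15],[0,0,0,0,0,0,0.26],[0,0,0,0,0,0,0.26],[0,0,0,0,0,0,0.26],[0,0,0,0,0,0,0.26]]]' 12 && python3 -m inch '[[[0,0,0,0,0,0,0.3],[0,0,0,0,0,0,0.3],[0,0,0,0,0,0,0.3]]]'
```

```text
t: 4.2
eef_pos: [0.5349, 0.219, 0.1178]
ee_rot: [-3.141, 0.0, -1.375]
force: [-0.2, -1.0, 0.5]
width: 0.0648
t: 4.5
eef_pos: [0.5345, 0.2188, 0.1176]
ee_rot: [3.141, -0.0, -1.375]
force: [-3.3, 0.9, 2.7]
width: 0.0618
```

```bash
python3 -m inch '[[[0,0.0035,0,0,0,0,0.34],[0,0.0035,0,0,0,0,0.38],[0,0.0035,0,0,0,0,0.42],[0,0.0035,0,0,0,0,0.46],[0,0.0035,0,0,0,0,0.5],[0,0.0035,0,0,0,0,0.54],[0,0,0,0,0,0,0.54],[0,0,0,0,0,0,0.54]]]' 25;  python3 - <<'E'
from h import *
from station import grab_frame
b=grab_frame("side");cv2.imwrite("pics/side3.png",b)
cv2.imwrite("pics/cs5.png",cv2.resize(b[170:310,125:325],None,fx=4,fy=4,interpolation=cv2.INTER_CUBIC))
E
```

```text
t: 5.3
eef_pos: [0.5242, 0.2168, 0.1177]
ee_rot: [3.141, -0.0, -1.375]
force: [-0.5, -1.1, 1.5]
width: 0.0404
```

View pics/cs5.png

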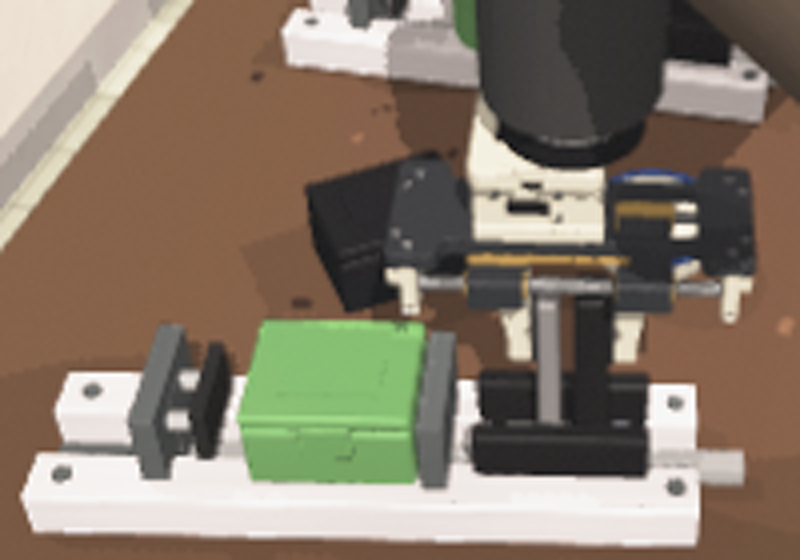

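Squeeze 1 worked. In crop pixels, the jaw plate's top corner moved from x≈155 to ≈185 and the rod end from 712 to 742, which is about 17 mm. The pad (≈215) is still clear of the tier (≈245). Now release and squeeze 2.

```bash
python3 -m inch '[[[0,-0.0035,0,0,0,0,0.5],[0,-0.0035,0,0,0,0,0.45],[0,-0.0035,0,0,0,0,0.4],[0,-0.0035,0,0,0,0,0.35],[0,-0.0035,0,0,0,0,0.28],[0,-0.0035,0,0,0,0,0.26],[0,0,0,0,0,0,0.26],[0,0,0,0,0,0,0.26]]]' 25;  python3 - <<'E'
from h import *
from station import grab_frame
b=grab_frame("side");cv2.imwrite("pics/side4.png",b)
cv2.imwrite("pics/cs6.png",cv2.resize(b[170:310,125:325],None,fx=4,fy=4,interpolation=cv2.INTER_CUBIC))
E
```

```text
t: 6.15
eef_pos: [0.5349, 0.2189, 0.1174]
ee_rot: [3.141, -0.0, -1.375]
force: [0.2, -0.2, 0.0]
width: 0.0646
```

View pics/cs6.png

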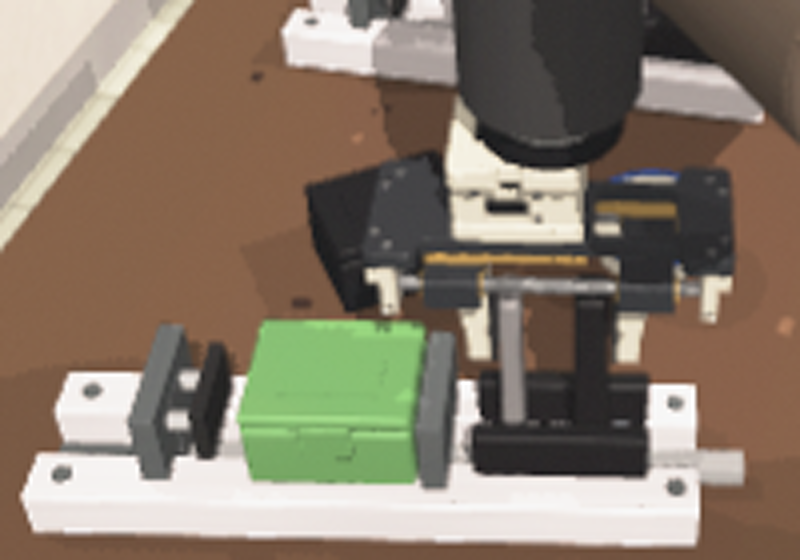

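The jaw stayed put and the trigger is back at rest. My estimate is contact at about 40 mm of jaw travel, with about 17 mm done, so one more full stroke (22 mm at most) is safe.

```bash
python3 -m inch '[[[0,0,0,0,0,0,0.3],[0,0.0035,0,0,0,0,0.34],[0,0.0035,0,0,0,0,0.38],[0,0.0035,0,0,0,0,0.42],[0,0.0035,0,0,0,0,0.46],[0,0.0035,0,0,0,0,0.5],[0,0.0035,0,0,0,0,0.54],[0,0,0,0,0,0,0.54],[0,0,0,0,0,0,0.54]]]' 25;  python3 - <<'E'
from h import *
from station import grab_frame
b=grab_frame("side");cv2.imwrite("pics/side5.png",b)
cv2.imwrite("pics/cs7.png",cv2.resize(b[240:310,125:325],None,fx=4,fy=4,interpolation=cv2.INTER_CUBIC))
# rod end column: rows 283-290, cols 295-330
for n in (0,3,4,5):
    g=cv2.cvtColor(cv2.imread(f"pics/side{n}.png"),cv2.COLOR_BGR2GRAY).astype(float)
    print(n,[ (np.round(g[r,298:332]).astype(int)).tolist() for r in (287,)])
E
```

```text
t: 7.1
eef_pos: [0.5242, 0.2168, 0.1175]
ee_rot: [3.141, -0.0, -1.375]
force: [1.1, -0.5, -2.0]
width: 0.0407
0 [[206, 153, 126, 127, 117, 86, 59, 59, 58, 58, 63, 63, 62, 63, 62, 62, 63, 62, 62, 62, 63, 61, 63, 63, 63, 63, 62, 63, 62, 62, 62, 63, 62, 62]]
3 [[223, 205, 199, 201, 200, 200, 200, 200, 200, 202, 205, 206, 187, 117, 96, 96, 96, 96, 96, 96, 95, 96, 96, 96, 96, 96, 96, 96, 97, 96, 96, 97, 96, 96]]
4 [[223, 206, 200, 201, 202, 202, 203, 202, 203, 203, 207, 207, 188, 119, 96, 97, 97, 97, 98, 98, 98, 97, 97, 97, 97, 97, 97, 97, 97, 98, 97, 97, 97, 97]]
5 [[222, 204, 199, 198, 199, 198, 198, 199, 200, 200, 202, 203, 204, 204, 205, 205, 205, 205, 205, 205, 185, 111, 96, 97, 97, 96, 97, 96, 97, 96, 96, 96, 95, 96]]
```

View pics/cs7.png

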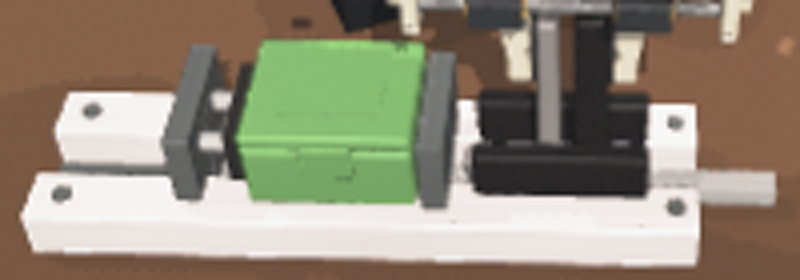

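```bash
python3 - <<'E'
from h import *
th=np.radians(11.24);ex=np.array([np.cos(th),np.sin(th),0]);ey=np.array([-ex[1],ex[0],0])
H=np.array([.5139,.2171,0])-.003*ey
O=H+.008*ex   # clamp origin estimate (between views)
# rod end at lateral 0, z .03: solve x for columns
from scipy.optimize import brentq
for col in (302.9,310.9,318.8):
    x=[brentq(lambda x:proj("side",O+x*ex+[0,0,z])[0]-col,-.3,.1) for z in(.025,)]
    print(col,np.round(x,4))
g=lambda u,v:((u+.5)/4-.5+125,(v+.5)/4-.5+240)
# tier top corners in crop7 : front-left (238,143), front-right (415,150), back-right (425,45), back-left(263,40)
for nm,u,v,z in (("tFL",238,141,.094),("tFR",417,148,.094),("tBR",425,43,.094),("tBL",264,41,.094),("fj nearR top",453,57,.09),("fj nearL top",428,55,.09),("jaw back top L",192,47,.09),("jaw back top R",215,47,.09)):
    p=on("side",*g(u,v),z)-O; print(nm,np.round([p@ex*1000,p@ey*1000],1))
b=cv2.imread("pics/side5.png");cv2.imwrite("pics/cs8.png",cv2.resize(b[245:300,160:215],None,fx=10,fy=10,interpolation=cv2.INTER_CUBIC))
E
```

```text
302.9 [-0.0826]
310.9 [-0.1023]
318.8 [-0.1217]
tFL [191.9  39.7]
tFR [89.9 41.8]
tBR [ 94.9 -40.6]
tBL [192.5 -39.2]
fj nearR top [ 77.3 -33.3]
fj nearL top [ 92.6 -34.5]
jaw back top L [236.4 -36.6]
jaw back top R [222.5 -37.1]
```

View pics/cs8.png

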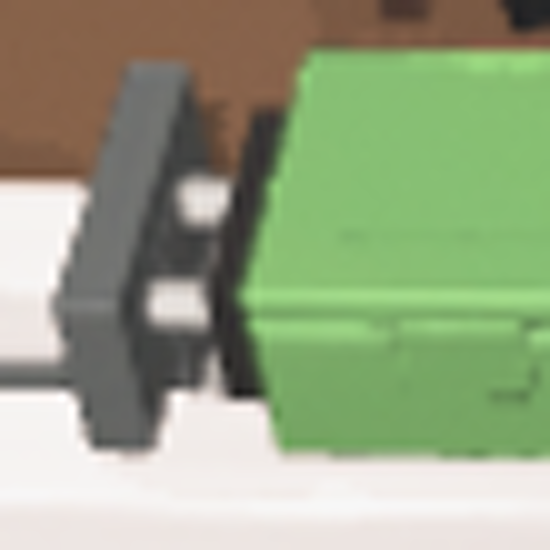

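Jaw travel is about 39 mm: the rod end moved 19.7 and then 19.4 mm, i.e. three ratchet teeth each. The pad face is at x≈195, and the tier's far face is at ≈192 with about 2 mm of gap at the fixed jaw. So the pad should be half-way in at about 52 mm of travel, 13 mm more. I'll release, then squeeze partway with a limited 16 N grip.

```bash
python3 -m inch '[[[0,-0.0035,0,0,0,0,0.5],[0,-0.0035,0,0,0,0,0.45],[0,-0.0035,0,0,0,0,0.4],[0,-0.0035,0,0,0,0,0.35],[0,-0.0035,0,0,0,0,0.28],[0,-0.0035,0,0,0,0,0.26],[0,0,0,0,0,0,0.26],[0,0,0,0,0,0,0.26]]]' 25 && python3 -m inch '[[[0,0,0,0,0,0,0.3],[0,0.0035,0,0,0,0,0.34],[0,0.0035,0,0,0,0,0.38],[0,0.0025,0,0,0,0,0.4],[0,0,0,0,0,0,0.4],[0,0,0,0,0,0,0.4]]]' 16;  python3 - <<'E'
from h import *
from station import grab_frame
b=grab_frame("side");cv2.imwrite("pics/side6.png",b)
cv2.imwrite("pics/cs9.png",cv2.resize(b[240:310,125:325],None,fx=4,fy=4,interpolation=cv2.INTER_CUBIC))
g=cv2.cvtColor(b,cv2.COLOR_BGR2GRAY).astype(int)
print(g[287,310:332].tolist())
E
```

```text
t: 7.95
eef_pos: [0.5351, 0.2189, 0.1175]
ee_rot: [-3.141, 0.0, -1.375]
force: [0.1, -0.2, -0.4]
width: 0.0649
t: 8.55
eef_pos: [0.5302, 0.218, 0.1175]
ee_rot: [-3.141, 0.0, -1.375]
force: [3.0, -1.2, -3.2]
width: 0.053
[202, 202, 203, 204, 205, 205, 204, 205, 205, 206, 210, 185, 96, 96, 96, 96, 97, 97, 96, 96, 96, 97]
```

View pics/cs9.png

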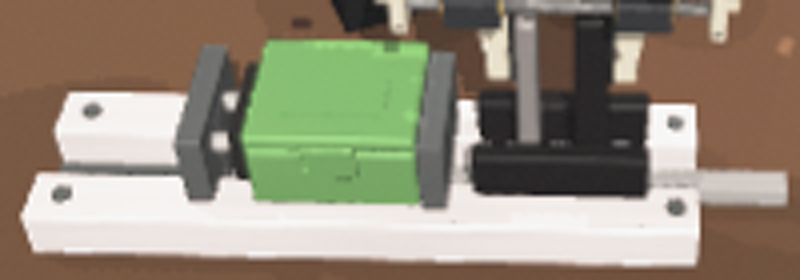

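The tier is now seated on the fixed jaw; its near corner moved from crop x 238 to 244. The rod end is at ≈321.8, so jaw travel is ≈46 mm and the pad is in about 2 mm. I need about 6 mm more, so width ≈47 mm, in two steps with the 16 N cap.

```bash
python3 -m inch '[[[0,0.0015,0,0,0,0,0.42],[0,0.0015,0,0,0,0,0.44],[0,0,0,0,0,0,0.44],[0,0,0,0,0,0,0.44]]]' 16 && python3 -m inch '[[[0,0.001,0,0,0,0,0.45],[0,0.001,0,0,0,0,0.465],[0,0,0,0,0,0,0.465],[0,0,0,0,0,0,0.465],[0,0,0,0,0,0,0.465]]]' 17;  python3 - <<'E'
from h import *
from station import grab_frame
b=grab_frame("side");cv2.imwrite("pics/side7.png",b)
cv2.imwrite("pics/cs10.png",cv2.resize(b[240:310,125:325],None,fx=4,fy=4,interpolation=cv2.INTER_CUBIC))
g=cv2.cvtColor(b,cv2.COLOR_BGR2GRAY).astype(int)
print(g[287,310:332].tolist())
E
```

```text
t: 9.0
eef_pos: [0.5285, 0.2176, 0.1175]
ee_rot: [3.141, -0.0, -1.375]
force: [2.4, -0.4, -2.8]
width: 0.0491
t: 9.5
eef_pos: [0.5274, 0.2174, 0.1176]
ee_rot: [3.141, -0.0, -1.375]
force: [0.5, -1.2, -0.6]
width: 0.0469
[202, 202, 202, 202, 203, 203, 204, 205, 204, 206, 208, 207, 208, 188, 117, 96, 96, 96, 96, 96, 96, 96]
```

View pics/cs10.png

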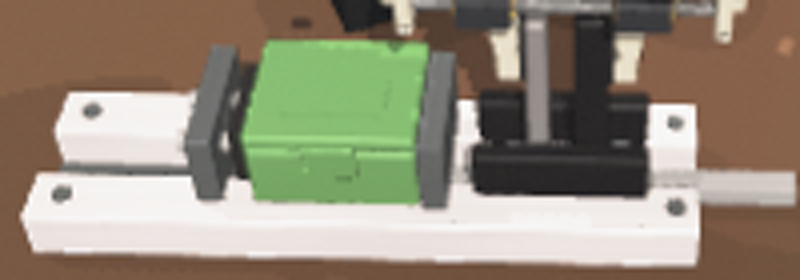

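Jaw travel is ≈51.4 mm, so the pad should be in ≈7.5 mm. I'll check that independently from the jaw-plate-to-pad gap, now versus uncompressed (frame 5).

```bash
python3 - <<'E'
from h import *
f=lambda n,x0:cv2.resize(cv2.imread(f"pics/side{n}.png")[245:300,x0:x0+45],None,fx=8,fy=8,interpolation=cv2.INTER_CUBIC)
# align on jaw plate: 5 vs 7 
cv2.imwrite("pics/cmp.png",np.hstack([f(5,163),f(7,168)]))
E
```

```text
(no output)
```

View pics/cmp.png

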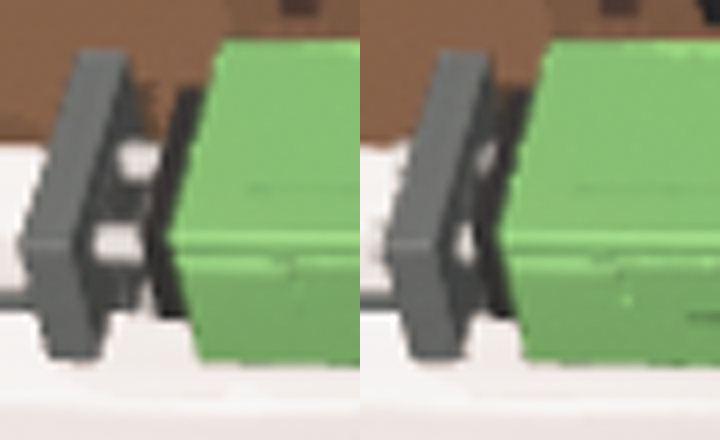

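The visible pins shortened from ≈48 to ≈18 px in this 8x view. That's ≈3.7 px × 2.24 mm ≈ 8 mm of pad travel, agreeing with the 7.5 mm from the rod. Now a steady holding grip: 10 N, below the ~16 N needed to advance the jaw, with the closure command past contact so both fingers press.

```bash
python3 -m inch '[[[0,0,0,0,0,0,0.475],[0,0,0,0,0,0,0.48],[0,0,0,0,0,0,0.48]]]' 10 && python3 -m inch '[[[0,0,0,0,0,0,0.5],[0,0,0,0,0,0,0.5],[0,0,0,0,0,0,0.5],[0,0,0,0,0,0,0.5],[0,0,0,0,0,0,0.5]]]' 10;  python3 - <<'E'
from h import *
from station import grab_frame,get_state
b=grab_frame("side");cv2.imwrite("pics/side8.png",b)
cv2.imwrite("pics/cs11.png",cv2.resize(b[200:310,125:325],None,fx=4,fy=4,interpolation=cv2.INTER_CUBIC))
g=cv2.cvtColor(b,cv2.COLOR_BGR2GRAY).astype(int)
print(g[287,318:330].tolist()); s=get_state();print(s["t"],s["force"],s["width"])
E
```

```text
t: 9.85
eef_pos: [0.5276, 0.2174, 0.1176]
ee_rot: [3.141, -0.0, -1.375]
force: [0.9, 0.1, -2.7]
width: 0.0476
t: 10.35
eef_pos: [0.5276, 0.2174, 0.1175]
ee_rot: [3.141, -0.0, -1.375]
force: [0.3, -1.2, -0.8]
width: 0.0476
[205, 206, 208, 207, 207, 188, 117, 97, 96, 96, 96, 97]
10.4 [ 1.50767071 -1.13575548 -0.77752111] 0.04760544684744864
```

View pics/cs11.png

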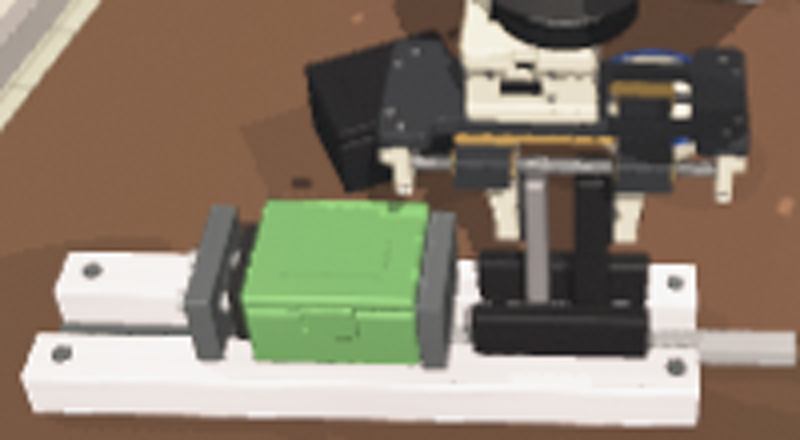

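The grip is stalled at 47.6 mm against a 44 mm command, with the net wrist force near zero, so both fingers are pressing. The jaw hasn't moved. I'm handing in.

```bash
python3 -c "
from station import *
print(job_done()); s=get_state(); print(s['t'],s['width'],s['force'])"
```

```text
the job is handed in; nothing more can be done
None
the job is handed in; nothing more can be done
```

The box-shaped tier is clamped against the fixed jaw, with the pad pressed in about half-way. I handed the job in at about 10.4 s with the gripper still squeezing trigger and handle. No verdict came back, and contact forces could not be read directly.

**What I did:** I straddled the trigger and handle of the green box tier's clamp. Two full squeezes drew the jaw in about 39 mm, clear of the tier. A third, partial squeeze with the grip limited to 16–17 N seated the tier and pressed the pad. I then held at 10 N.

**Last checks:**
- **Jaw and pad:** Jaw travel is about 51.4 mm, measured from the rod end. That puts the pad in by about 7.5 mm. A separate measurement, from how far the pad's pins shortened in the picture, gave about 8 mm.
- **Tier:** In the side view it looks flat and seated on the fixed jaw.
- **Grip:** The fingers are stalled at 47.6 mm against a 44 mm command, and the net wrist force was 2 N or less, so both fingers should be pressing. When I lowered the grip from 17 to 10 N the fingers eased back 0.7 mm, but the jaw did not move.

**Disagreement:** The two cameras differed by about 4–5 mm on the clamp's position along its bar. I used a value in between, and the finger contacts later agreed with it to within about a millimetre. I did not measure the other clamp or the bystanders again after the squeezes, but the arm never went near them and met no unexpected force.

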